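# Lay out the dosing station around the bench scale

### The job

Get the dosing station ready around the bench scale: stand the steel beaker upright in the middle of the scale's platform, setting it down gently; stand the white jar in the middle of the black coaster that has the weighing display right behind it (not the one by the jerrican), and put the lid on the jar, seated in its mouth. Lay the metal scoop flat on the bench on the robot's side of the scale, parallel to the scale's near edge and about centred on it, some 35 mm clear of it (handle to either side). Leave the jerrican and the amber bottle where they are.

Things in the scene. Friction and masses are not known exactly. Their poses are not given: they have to be found in the camera images.
- beaker: Open straight-walled stainless beaker, 62 mm outer diameter, 85 mm tall, 3 mm wall, about 0.16 kg, starts upright on the bench. Origin: centre of its underside, z up.
- jar: Open white plastic jar, 70 mm tall: body 64 mm diameter up to 52 mm, then a shoulder to a neck of 54 mm outer and 46 mm inner diameter. About 0.12 kg, starts upright on the bench, empty. Origin: centre of its underside, z up.
- lid: White plastic lid of the jar: round knob 22 mm diameter on top (11 to 33 mm above the origin), disc 66 mm diameter (5 to 11 mm), and underneath a plug 34 mm diameter, 5 mm deep that drops into the jar's mouth. 0.04 kg. Starts upright on the bench on its plug. Origin: centre of the plug's underside, z up. Seated, its origin is 65 mm above the jar's.
- scoop: Flat-bottomed bright metal scoop with a black handle, 0.18 kg. Trough 100 mm (x) by 56 mm wide (y) outside, open at +x; upright side walls 36 mm tall for x -50 to +20 mm, then 17 mm; handle 18 mm thick along -x from x -50 to -135 mm, its axis at z 22 mm. Origin: underside, centre of trough; z up. Centre of mass at x -16 mm: grip across the side walls there. Starts flat, handle towards the robot.
- scale: Bench scale, fixed: aluminium platform 160 mm (x) by 200 mm (y), its flat top 45 mm above the bench. Origin: centre of its underside at bench level; -x is its near side, facing the robot (yaw within 0.15 rad).
- coaster_a: The black rubber coaster that has the weighing display behind it: fixed disc 90 mm diameter, 4 mm thick; left or right of the scale. Origin: centre of its underside.
- coaster_b: The other, identical black rubber coaster (90 mm diameter, 4 mm thick, fixed), on the other side of the scale, with the jerrican behind it. Not used. Origin: centre of its underside.
- display: Weighing display, fixed: grey terminal on a foot, about 65 mm deep, 130 mm wide, 115 mm tall, with a green screen facing the robot. It stands 125 to 145 mm beyond coaster_a's centre. Origin: centre of its underside.
- jerrican: Bystander: small white jerrican with a red cap, 70 x 110 mm, 156 mm tall, loose, 0.9 kg, beyond coaster_b. Origin: centre of its underside.
- bottle: Bystander: amber bottle, 56 mm diameter, 110 mm tall, loose, beyond the scale. Origin: centre of its underside.
Things that resemble listed ones, but are neither listed nor needed, are in the scene too. What is shaped like the lid but purple or turquoise is not meant.

How it is judged:
At the end, for the whole second after the job is handed in: At rest, upright to 0.1 rad: beaker within 15 mm of platform centre; jar within 15 mm of coaster_a centre; lid seated (3 mm), within 10 mm of jar axis; scoop flat on bench, robot side of scale, parallel to 0.25 rad, 4 to 70 mm clear of its edge, trough centre within 65 mm of scale centre sideways (horizontal distance between beaker and scale below 0.015 m and z of beaker in the frame of scale between 0.041 and 0.05 m and angle between each of beaker, jar, lid, scoop's own z axis and vertical below 0.1 rad and horizontal distance between jar and coaster_a below 0.015 m and z of jar in the frame of coaster_a between 0.001 and 0.008 m and horizontal distance between lid and jar below 0.01 m and z of lid in the frame of jar between 0.061 and 0.068 m and x of scoop in the frame of scale between -0.178 and -0.112 m and y of scoop in the frame of scale between -0.065 and 0.065 m and height (world z) of scoop below 0.006 m and angle between the x axis of scoop and the y axis of scale, either way round below 0.25 rad and linear speed of each of beaker, jar, lid, scoop below 0.02 m/s and angular speed of each of beaker, jar, lid, scoop below 0.2 rad/s); the robot touches nothing.
It fails at once if the jerrican is disturbed (moved over 20 mm) (distance of jerrican from where it was at the start of the episode above 0.02 m).
It fails at once if the amber bottle is disturbed (moved over 20 mm) (distance of bottle from where it was at the start of the episode above 0.02 m).
It fails at once if the beaker is slammed onto the scale (over 60 N) (contact force between beaker and scale above 60 N).
It also fails if it takes over 106 s, if anything falls off the work surface, if the arm or the gripper's body presses on something with over 40 N, if the wrist force passes 120 N, or if a joint passes its speed limit or range.

### The arm

A 6-joint arm with a two-finger parallel gripper is mounted at the origin on the work surface. World frame = base frame: x ahead of the robot, y to its left, z up, the work surface at z = 0. Lengths are in m, angles in rad, forces in N, time in s.
With the tool pointing down it reaches from about 0.375 to 0.9 m from the base axis. Payload 3.1 kg.
Tool frame: the origin (TCP) lies between the finger pads; the fingertips stand manip.finger_overhang ahead of it and the grasp point (between the pads) lies 5 mm behind it (manip.finger_overhang is the distance from the TCP to the fingertips, in m); z points along the fingers, y is the line along which they close (so a half turn about z gives the same grasp; the last joint's range is limited). The gripper opens to 85 mm and grips with 20 to 120 N. Pads are 22 mm wide; open, the fingers measure 114 mm over their backs; the gripper's body (76 mm by 85 mm) begins 54 mm behind the grasp point. The pads swing forward as they close: fully open they stand 13 mm farther back than shut.
Start: joints at [1.01, 0.527, 1.433, -0, 1.181, -0.178], TCP at [0.233, 0.58, 0.245] pointing down, gripper open.
Joint ranges: [-3.08, 3.08], [-0.75, 2.2], [0.22, 2.44], [-1.43, 4.57], [0, 2.65], [-2.85, 2.85]. Speed limits (rad/s): [2.79, 2.79, 3.14, 3.14, 3.14, 3.14].

### API

Orientations are given as a unit quaternion [x, y, z, w].
In Python, from station import manip gives the robot as it stands.
- The arm moves only by the tool drive_tool, never from a script. Its argument "plan" is a list of rows, each a list of 7 numbers: the shift along the tool's x, y, z in m, then the turn, a rotation vector about the tool's x, y, z in degrees, then the opening, from -1 (shut) to 1 (fully open). In form: [[x, y, z, wx, wy, wz, gripper], ...]. A call has 1 to 10 rows; each row shifts and turns the commanded pose from where the row before left it, along the tool's axes as they then stand; what a row does not reach is not made up. A row lasts 1/10 s, in which the tool goes at most 50 mm and 8.59 degrees, less where a joint would pass 70% of its speed; a pose out of reach is approached as far as the arm can. A call is refused whole if a number of a shift passes 0.05 or a number of a turn 8.59, either way. A call with a gripper value outside its range is refused whole. The fingers move at their own pace and stop on an object; "newtons" is the grip in N (left out, the last holds). Time passes only in rows, so rows that do not move let the fingers close. It gives the time, the measured TCP pose, the force, the opening and the grip force at its end, in the units of the state.
- manip.sense(): the state, without advancing time (a new reading comes with each control period).
- manip.snapshot(name): name is "scene" or "top" or "wrist"; returns a dict with "image" (480x640x3 uint8, red, green, blue), "z_map" (480x640 float32, m along the optical axis (not along the pixel's ray), 0 where there is no reading), "fov_y" (degrees; the focal length in pixels is half the picture's height over the tangent of half this angle, whatever the lens; pixels are square), "cx", "cy" (the principal point, pixels), "extrinsics" (4x4, takes a point from camera to world coordinates); the wrist camera has in their place "mount" (4x4, takes a point from camera to tool coordinates, whose origin is the TCP and whose axes are the flange's). Camera axes: x right, y up, looking along -z (the intrinsics and any distortion apply to the point x, -y, -z); pixel columns grow to the right and rows downward; lengths in m; the calibration is good to about 2 mm. A picture is of the moment at which its call begins: read the wrist's pose just before it.
- manip.sign_off(): hands the job in; it is judged then, once.
The state is a dict: "t": time; "q": joint angles; "qd": joint speeds; "tau": joint torques, N m; "tcp_pos": TCP position; "tool_rot": TCP orientation; "force": force on the tool from outside, world axes, zero at the start; "ft_torque": the same for the moment, N m; "finger_gap": opening from 0.0 (shut) to 1.0 (fully open); "gripper_force": force on a finger pad.
Only numpy, scipy, OpenCV 4.12 (cv2) and the standard library are available. Lean on these libraries where they do the work, as an engineer would, in place of code of your own. Each camera call takes 0.05 s, during which the arm holds its last target. There are 200 camera calls.

## Working session

There is one attempt and no reset: what is moved stays moved. The work goes in short steps, Python scripts to look and compute and a tool call to move; the robot and the scene stay as the last step left them, time stands still between calls to the robot, and variables do not carry over. Pictures are saved under pics/ and viewed, at most 14 in all, crops included, and the job is handed in when it is done.

Besides the shell and the picture viewer there is one more tool, called after "Call:" by a JSON object that holds its "method" and its "body". drive_tool: Moves the arm, as the interface text tells. Its arguments: {"type":"object","properties":{"plan":{"type":"array"},"newtons":{"type":"number"}},"required":["plan"]}

```bash
ls; mkdir -p pics; python3 - <<'E'
from station import manip
import cv2,numpy as np
print(manip.finger_overhang, manip.sense())
for n in ("scene","top"):
    s=manip.snapshot(n)
    cv2.imwrite(f"pics/{n}0.png",s["image"][:,:,::-1])
    np.savez(f"{n}0.npz",**s)
    print(n,s["fov_y"],s["cx"],s["cy"],np.round(s["extrinsics"],3).tolist(),[k for k in s], (s["z_map"]>0).mean())
E
```

```text
pics
0.014 {'t': 0.0, 'q': array([ 1.00950685e+00,  5.28454251e-01,  1.43390071e+00,  4.77164817e-07,
        1.18139037e+00, -1.78526034e-01]), 'qd': array([-0.00062405, -0.00082641, -0.00070654,  0.00083693,  0.00122128,
       -0.00131039]), 'tau': array([ 7.60213857e-05, -4.42343795e+01, -1.78023022e+01, -1.32908690e-04,
        8.32472026e-03,  1.21169865e-05]), 'tcp_pos': array([0.23304695, 0.57919057, 0.24434141]), 'tool_rot': array([ 1.90215550e-01,  9.81741761e-01, -1.00345675e-03, -3.89334050e-04]), 'force': array([-0.14636125,  0.03102835,  0.45429596]), 'ft_torque': array([-0.02742312,  0.04287349,  0.03472214]), 'gripper_force': 0.0, 'finger_gap': 1.001105931714167}
scene 48.77314950876303 319.70251864875024 238.49216978286162 [[-0.81, -0.396, 0.433, 1.158], [0.587, -0.568, 0.577, 0.764], [0.018, 0.722, 0.692, 0.947], [0.0, 0.0, 0.0, 1.0]] ['image', 'z_map', 'fov_y', 'cx', 'cy', 'extrinsics'] 0.9937858072916667
top 53.72142773757459 325.55549324492847 246.10947817375464 [[-0.029, 0.991, -0.129, 0.411], [-1.0, -0.029, -0.002, -0.032], [-0.005, 0.128, 0.992, 1.222], [0.0, 0.0, 0.0, 1.0]] ['image', 'z_map', 'fov_y', 'cx', 'cy', 'extrinsics'] 0.99583984375
```

View pics/top0.png

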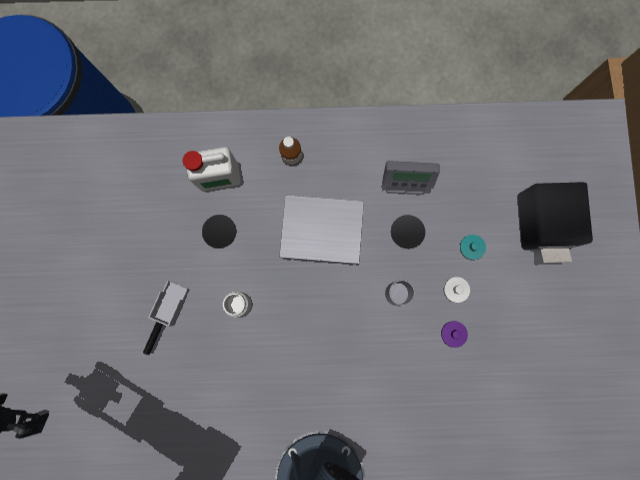

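View pics/scene0.png

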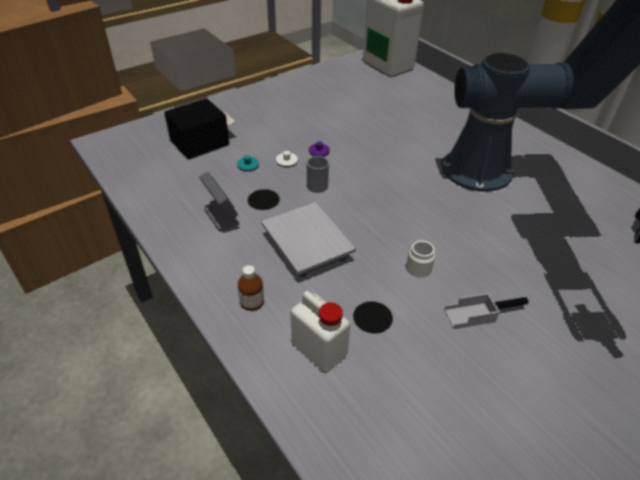

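The top view shows the scale at (322,230). There are two coasters: (408,231), with the green-screened display behind it at (410,177), is coaster_a; (219,231), by the jerrican, is coaster_b. The beaker is at (399,292), the jar at (237,304) and the scoop at (168,303), with its handle at (153,338). Three things are shaped like the lid: white (457,290), turquoise (473,247) and purple (455,334). The white one is meant.

```bash
cat > h.py <<'E'
import numpy as np,cv2
def cam(s,T=None):
    f=240/np.tan(np.radians(float(s["fov_y"]))/2); return f,float(s["cx"]),float(s["cy"]),(s["extrinsics"] if T is None else T)
def ray(s,uv,h,T=None):
    """pixels -> world points on plane z=h"""
    f,cx,cy,E=cam(s,T); uv=np.atleast_2d(uv).astype(float)
    d=np.c_[(uv[:,0]-cx)/f,-(uv[:,1]-cy)/f,-np.ones(len(uv))]@E[:3,:3].T
    return E[:3,3]+d*((h-E[2,3])/d[:,2])[:,None]
def cloud(s,T=None):
    f,cx,cy,E=cam(s,T); z=s["z_map"]; v,u=np.mgrid[:480,:640]
    P=np.dstack([(u-cx)/f*z,-(v-cy)/f*z,-z])@E[:3,:3].T+E[:3,3]; P[z==0]=np.nan; return P
def circ(xy):
    (x,y),r=cv2.minEnclosingCircle(np.float32(xy)*1000); return round(x/1000,4),round(y/1000,4),round(r*2/1000,4)
E
cat > m.py <<'E'
from h import *
s=np.load("top0.npz"); P=cloud(s); im=s["image"].astype(int); g=im.sum(2)/3
def comp(m,box):
    x0,y0,x1,y1=box; k=np.zeros((480,640),np.uint8); k[y0:y1,x0:x1]=m[y0:y1,x0:x1]
    n,l,st,c=cv2.connectedComponentsWithStats(k); i=1+np.argmax(st[1:,4]); v,u=np.nonzero(l==i); return np.c_[u,v]
b=P[350:450,480:600,2]; print("bench z",np.nanmedian(b),np.nanstd(b))
Z=P[...,2]
for n,box in dict(a=(385,210,432,255),b=(195,210,242,255)).items(): 
    k=comp(g<60,box); print("coaster",n,circ(ray(s,k,.004)),len(k))
k=comp(Z>.035,(270,190,375,275)); p=ray(s,k,.045)
r=cv2.minAreaRect(np.float32(p[:,:2]*1000)); print("scale",r,"z",np.nanmedian(Z[k[:,1],k[:,0]]))
for n,box,lo,h in (("beaker",(380,270,420,315),.075,.085),("jar",(215,285,258,325),.062,.07),("liddisc",(440,272,475,308),.006,.011),("lidknob",(440,272,475,308),.025,.033)):
    k=comp(Z>lo,box); print(n,circ(ray(s,k,h)),"z",np.nanmax(Z[k[:,1],k[:,0]]),len(k),k.mean(0))
k=comp(Z>.008,(135,275,195,360)); p=ray(s,k,.02); r=cv2.minAreaRect(np.float32(p[:,:2]*1000)); print("scoop all",r)
hd=comp(g<60,(135,275,195,360)); ph=ray(s,hd,.022+.009); r=cv2.minAreaRect(np.float32(ph[:,:2]*1000)); print("handle",r)
k=comp(Z>.027,(150,275,195,330)); p=ray(s,k,.036); r=cv2.minAreaRect(np.float32(p[:,:2]*1000)); print("highwalls",r,cv2.boxPoints(r).round().tolist())
for n,box in dict(bottle=(275,130,305,168),jerry=(180,140,245,195),disp=(378,155,442,200)).items():
    k=comp(Z>.03,box); q=P[k[:,1],k[:,0]]; print(n,np.nanmin(q,0).round(3),np.nanmax(q,0).round(3))
c=cv2.resize(s["image"][220:350,370:500,::-1],None,fx=4,fy=4,interpolation=2);cc=cv2.resize(s["image"][265:365,125:255,::-1],(520,400),interpolation=2)
cv2.imwrite("pics/crop1.png",c); cv2.imwrite("pics/crop2.png",cc)
E
python3 m.py
```

```text
bench z 0.000574694625834038 0.002353847190470972Traceback (most recent call last):
  File "m.py", line 9, in <module>
    k=comp(g<60,box); print("coaster",n,circ(ray(s,k,.004)),len(k))
                                        ~~~~^^^^^^^^^^^^^^^
  File "h.py", line 13, in circ
    (x,y),r=cv2.minEnclosingCircle(np.float32(xy)*1000); return round(x/1000,4),round(y/1000,4),round(r*2/1000,4)
            ~~~~~~~~~~~~~~~~~~~~~~^^^^^^^^^^^^^^^^^^^^^
cv2.error: OpenCV(4.12.0) /io/opencv/modules/imgproc/src/shapedescr.cpp:201: error: (-215:Assertion failed) count >= 0 && (depth == CV_32F || depth == CV_32S) in function 'minEnclosingCircle'
```

```bash
sed -i 's/np.float32(xy)\*1000/np.float32(xy[:,:2])*1000/' h.py; python3 m.py
```

```text
bench z 0.000574694625834038 0.002353847190470972
coaster a (0.6011, -0.2441, 0.0882) 846
coaster b (0.6177, 0.2468, 0.0895) 888
scale ((607.1055908203125, -20.799110412597656), (199.7475128173828, 160.69406127929688), 83.67253112792969) z 0.04615938493203642
beaker (0.4412, -0.2076, 0.0627) z 0.09096998605299578 126 [401.55555556 292.34920635]
jar (0.4259, 0.196, 0.0548) z 0.07630312486853441 131 [233.40458015 304.61068702]
liddisc (0.4468, -0.3599, 0.0662) z 0.039475403014639365 531 [456.53295669 289.71751412]
lidknob (0.4464, -0.3587, 0.0234) z 0.039475403014639365 63 [458.6984127  289.46031746]
scoop all ((394.619384765625, 388.7362365722656), (65.57561492919922, 186.9593505859375), 66.43402862548828)
handle ((347.2187805175781, 403.045654296875), (23.028162002563477, 81.03627014160156), 66.32344818115234)
highwalls ((409.8823547363281, 378.9279479980469), (60.36323165893555, 90.43401336669922), 66.45655059814453) [[356.0, 369.0], [439.0, 333.0], [463.0, 389.0], [380.0, 425.0]]
bottle [0.784 0.026 0.03 ] [0.837 0.082 0.117]
jerry [0.722 0.189 0.03 ] [0.806 0.299 0.163]
disp [ 0.702 -0.311  0.042] [ 0.761 -0.179  0.119]
```

View pics/crop1.png

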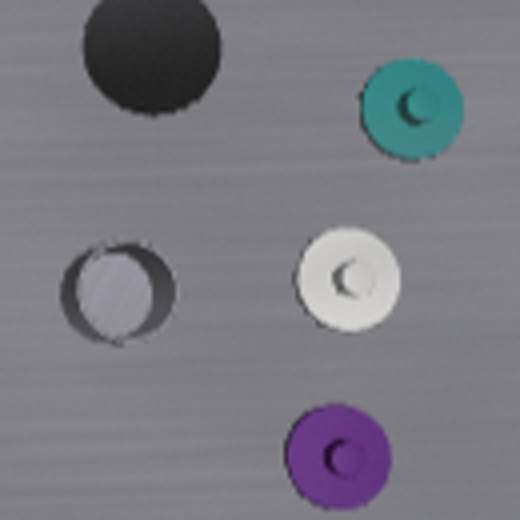

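View pics/crop2.png

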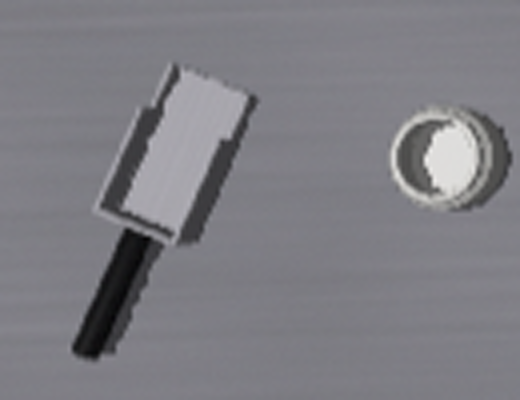

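The crops confirm the white lid at crop1 (347,279), between the turquoise (412,108) and purple (338,457) look-alikes. The beaker is at crop1 (118,292). In crop2 the jar is at (440,158), and the scoop's handle runs towards the robot, ending at (85,352). The sizes match. I'll take the scoop first, since it is nearest to the gripper.

```bash
cat > go.py <<'E'
import sys,numpy as np
from station import manip
from scipy.spatial.transform import Rotation as R
def d(x,y,z,yang,s=None):
    s=s or manip.sense(); M=R.from_quat(s["tool_rot"]).as_matrix()
    t=M.T@(np.array([x,y,z])-s["tcp_pos"]); ya=np.degrees(np.arctan2(M[1,1],M[0,1]))
    print("t %.2f"%s["t"],"at",s["tcp_pos"].round(4),"yang %.1f"%ya,"tilt %.2f"%np.degrees(np.arccos(-M[2,2])),"| shift",t.round(4),"len %.3f"%np.linalg.norm(t),"wz %.1f"%((ya-yang+180)%360-180),"F",s["force"].round(1),"gap %.3f"%s["finger_gap"],"gf %.1f"%s["gripper_force"])
if __name__=="__main__": d(*map(float,sys.argv[1:5]))
E
python3 go.py .418 .375 .12 66.4
```

```text
t 0.10 at [0.2331 0.5793 0.2444] yang 68.1 tilt 0.11 | shift [-0.2479 -0.1202  0.1246] len 0.302 wz 1.7 F [0.6 0.3 0. ] gap 1.003 gf 0.0
```

Call:
{"method": "drive_tool", "body": {"plan": [[-0.035,-0.017,0.018,0,0,0.24,1],[-0.035,-0.017,0.018,0,0,0.24,1],[-0.035,-0.017,0.018,0,0,0.24,1],[-0.035,-0.017,0.018,0,0,0.24,1],[-0.036,-0.017,0.018,0,0,0.24,1],[-0.036,-0.017,0.018,0,0,0.24,1],[-0.036,-0.017,0.016,0,0,0.24,1],[0,0,0,0,0,0,1]]}}

```text
t: 0.9
tcp_pos: [0.4185, 0.3705, 0.119]
tool_rot: [0.207, 0.978, -0.002, -0.001]
force: [0.6, -0.2, -0.1]
finger_gap: 0.998
gripper_force: 0.0
```

```bash
cat > w.py <<'E'
import sys
from h import *
from station import manip
from scipy.spatial.transform import Rotation as R
def wrist(name):
    s=manip.sense(); T=np.eye(4); T[:3,:3]=R.from_quat(s["tool_rot"]).as_matrix(); T[:3,3]=s["tcp_pos"]
    w=manip.snapshot("wrist"); w["extrinsics"]=T@w["mount"]; cv2.imwrite(f"pics/{name}.png",w["image"][:,:,::-1]); np.savez(f"{name}.npz",**w); return w
if __name__=="__main__":
    w=wrist(sys.argv[1]); print(w["fov_y"],w["extrinsics"].round(3).tolist())
E
python3 w.py w1; python3 go.py .418 .375 .02 66.4
```

```text
68.78953915709101 [[0.406, -0.874, -0.267, 0.35], [0.914, 0.387, 0.124, 0.401], [-0.005, -0.294, 0.956, 0.249], [0.0, 0.0, 0.0, 1.0]]
t 0.95 at [0.4173 0.3722 0.1199] yang 66.1 tilt 0.18 | shift [0.0003 0.0031 0.0999] len 0.100 wz -0.3 F [0.2 0.5 1.2] gap 1.002 gf 0.0
```

View pics/w1.png

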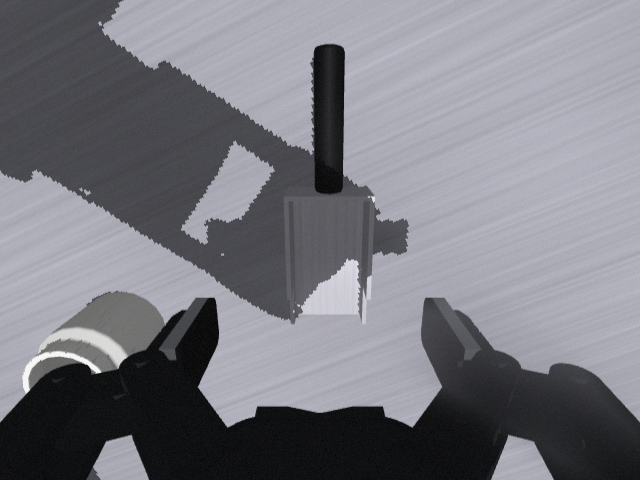

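The wrist view has the scoop aligned and almost centred between the pads. Its trough runs from about (328,195) at the back to (330,318) at the front, and the handle points up. The jar is at lower left and clear of the fingers. I'll cast the ends of the scoop.

```bash
python3 - <<'E'
from h import *
s=np.load("w1.npz")
print(ray(s,[[327,315],],0.001),ray(s,[[285,196],[373,193]],.036),ray(s,[[329,46]],.028), ray(s,[[329,190]],.031))
E
```

```text
[[0.48210969 0.34736073 0.001     ]] [[0.37761174 0.36427365 0.036     ]
 [0.39777171 0.4143355  0.036     ]] [[0.31140172 0.4227221  0.028     ]] [[0.38599751 0.39021093 0.031     ]]
```

Call:
{"method": "drive_tool", "body": {"plan": [[-0.003,0.003,0.015,0,0,-0.3,1],[0,0,0.03,0,0,0,1],[0,0,0.03,0,0,0,1],[0,0,0.015,0,0,0,1],[0,0,0.008,0,0,0,1],[0,0,0,0,0,0,0],[0,0,0,0,0,0,-1],[0,0,0,0,0,0,-1],[0,0,0,0,0,0,-1],[0,0,0,0,0,0,-1]], "newtons": 40}}

```text
t: 1.95
tcp_pos: [0.421, 0.3764, 0.0244]
tool_rot: [0.202, 0.979, 0.001, 0.001]
force: [-0.1, 0.1, 3.7]
finger_gap: 0.647
gripper_force: 45.0
```

Call:
{"method": "drive_tool", "body": {"plan": [[0,0,0,0,0,0,-1],[0,0,-0.02,0,0,0,-1],[0,0,-0.03,0,0,0,-1],[0,0,-0.03,0,0,0,-1],[0,0,0,0,0,0,-1]]}}

```text
t: 2.45
tcp_pos: [0.4225, 0.3772, 0.1067]
tool_rot: [0.202, 0.979, 0.003, 0.003]
force: [0.9, 0.1, -1.3]
finger_gap: 0.649
gripper_force: 44.5
```

Call:
{"method": "drive_tool", "body": {"plan": [[0,0,-0.02,0,0,8.1,-1],[0,0,-0.02,0,0,8.1,-1],[0,0,-0.01,0,0,8.1,-1],[0,0,0,0,0,8.1,-1],[0,0,0,0,0,8.1,-1],[0,0,0,0,0,8.1,-1],[0,0,0,0,0,8.1,-1],[0,0,0,0,0,8.1,-1],[0,0,0,0,0,8.1,-1]]}}

```text
t: 3.35
tcp_pos: [0.4196, 0.3753, 0.1519]
tool_rot: [0.746, 0.666, -0.001, -0.0]
force: [0.4, 0.2, -0.7]
finger_gap: 0.649
gripper_force: 44.3
```

Call:
{"method": "drive_tool", "body": {"plan": [[-0.04,0.0094,0,0,0,0,-1],[-0.04,0.0094,0,0,0,0,-1],[-0.04,0.0094,0,0,0,0,-1],[-0.04,0.0094,0,0,0,0,-1],[-0.04,0.0094,0,0,0,0,-1],[-0.04,0.0094,0,0,0,0,-1],[-0.04,0.0094,0,0,0,0,-1],[-0.04,0.0094,0,0,0,0,-1],[-0.039,0.0094,0,0,0,0,-1],[0,0,0,0,0,0,-1]]}}

```text
t: 4.35
tcp_pos: [0.467, 0.0054, 0.1527]
tool_rot: [0.746, 0.665, 0.0, 0.001]
force: [1.4, -0.4, -1.0]
finger_gap: 0.645
gripper_force: 44.4
```

```bash
python3 go.py .467 .011 .028 -6.3
```

```text
t 4.35 at [0.467  0.0054 0.1527] yang -6.6 tilt 0.12 | shift [ 0.0057 -0.0009  0.1246] len 0.125 wz -0.3 F [ 1.4 -0.4 -1. ] gap 0.645 gf 44.4
```

Call:
{"method": "drive_tool", "body": {"plan": [[0.003,0,0.03,0,0,0,-1],[0,0,0.03,0,0,0,-1],[0,0,0.03,0,0,0,-1],[0,0,0.02,0,0,0,-1],[0,0,0.01,0,0,0,-1],[0,0,0.005,0,0,0,-1],[0,0,0.003,0,0,0,-1],[0,0,0,0,0,0,-1]]}}

```text
t: 5.15
tcp_pos: [0.4662, 0.013, 0.0256]
tool_rot: [0.744, 0.668, 0.0, 0.0]
force: [-0.9, 0.6, -1.6]
finger_gap: 0.648
gripper_force: 44.4
```

Call:
{"method": "drive_tool", "body": {"plan": [[0,0,0.001,0,0,0,-1],[0,0,0,0,0,0,0.55],[0,0,0,0,0,0,0.55],[0,0,0,0,0,0,0.55],[0,0,-0.02,0,0,0,0.55],[0,0,-0.03,0,0,0,0.55],[0,0,-0.04,0,0,0,0.55],[0,0,-0.04,0,0,0,1]]}}

```text
t: 5.95
tcp_pos: [0.4653, 0.013, 0.1555]
tool_rot: [0.744, 0.668, -0.0, -0.001]
force: [0.2, 0.1, -0.3]
finger_gap: 0.923
gripper_force: 0.0
```

```bash
python3 go.py .441 -.207 .13 -6.3; python3 w.py w2
```

```text
t 5.95 at [0.4653 0.013  0.1555] yang -6.2 tilt 0.07 | shift [-0.2213 -0.0003  0.0255] len 0.223 wz 0.1 F [ 0.2  0.1 -0.3] gap 0.923 gf 0.0
68.78953915709101 [[0.994, 0.103, 0.035, 0.474], [-0.109, 0.949, 0.295, 0.088], [-0.003, -0.297, 0.955, 0.285], [0.0, 0.0, 0.0, 1.0]]
```

View pics/w2.png

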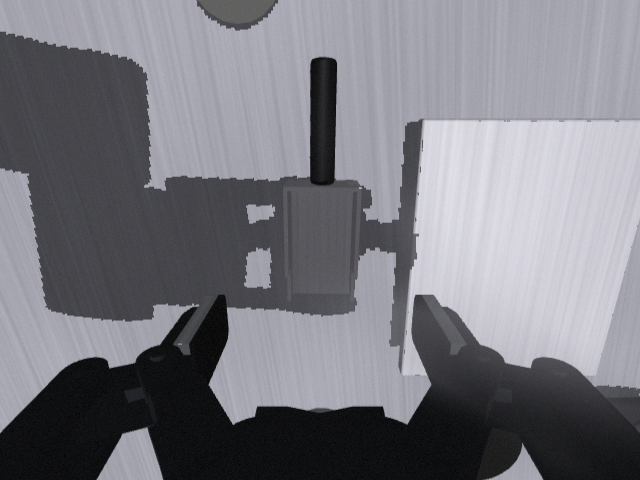

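The wrist view shows the scoop flat, its trough from (322,188) to (322,298), parallel to the scale's near edge at about column 410 and clear of it. The handle points left. Beaker next.

Call:
{"method": "drive_tool", "body": {"plan": [[-0.044,0,0,0,0,0,1],[-0.044,0,0,0,0,0,1],[-0.044,0,0,0,0,0,1],[-0.044,0,0,0,0,0,1],[-0.045,0,0.01,0,0,0,1],[0,0,0.01,0,0,0,1],[0,0,0,0,0,0,1]]}}

```text
t: 6.7
tcp_pos: [0.4408, -0.207, 0.1331]
tool_rot: [0.745, 0.667, -0.0, -0.002]
force: [-0.0, 0.4, 0.2]
finger_gap: 0.995
gripper_force: 0.0
```

```bash
python3 go.py .4412 -.2076 .055 -6.3; python3 w.py w3;  python3 - <<'E'
from h import *
s=np.load("w3.npz"); P=cloud(s); Z=P[...,2]
m=(abs(Z-.085)<.012)&(np.hypot(P[...,0]-.441,P[...,1]+.2076)<.06); v,u=np.nonzero(m); p=P[v,u]
print(len(u),u.min(),u.max(),v.min(),v.max(),np.median(p,0))
E
```

```text
t 6.70 at [ 0.4408 -0.207   0.1331] yang -6.4 tilt 0.19 | shift [-0.0007  0.0007  0.0781] len 0.078 wz -0.1 F [-0.   0.4  0.2] gap 0.995 gf 0.0
68.78953915709101 [[0.994, 0.105, 0.037, 0.45], [-0.112, 0.949, 0.293, -0.133], [-0.004, -0.296, 0.955, 0.263], [0.0, 0.0, 0.0, 1.0]]
3390 267 378 216 324 [ 0.4417825  -0.21845513  0.08489468]
```

View pics/w3.png

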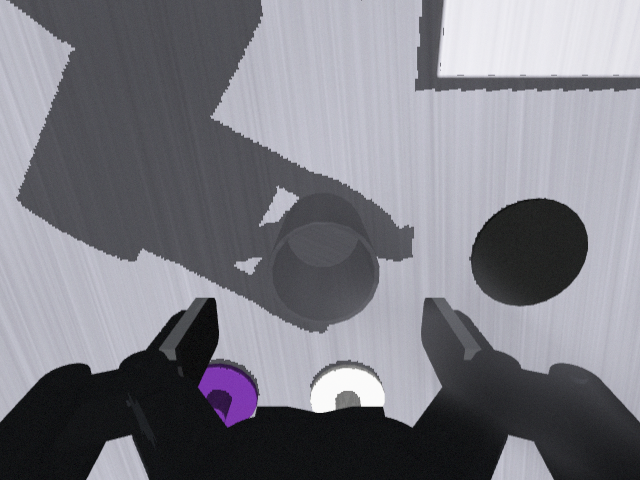

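The beaker's rim is the ellipse of columns 272 to 379 and rows 222 to 325, centred at about (325,273) between the pads. I'll cast it at 85 mm.

```bash
python3 - <<'E'
from h import *
s=np.load("w3.npz"); print(ray(s,[[272,272],[379,272],[326,222],[326,325],[325.5,273]],.085).round(4))
E
```

```text
[[ 0.4145 -0.2054  0.085 ]
 [ 0.4729 -0.2119  0.085 ]
 [ 0.447  -0.1804  0.085 ]
 [ 0.4405 -0.2416  0.085 ]
 [ 0.4436 -0.2092  0.085 ]]
```

Call:
{"method": "drive_tool", "body": {"plan": [[-0.002,0.002,0.02,0,0,0,1],[0,0,0.03,0,0,0,1],[0,0,0.02,0,0,0,1],[0,0,0.008,0,0,0,1],[0,0,0,0,0,0,0],[0,0,0,0,0,0,-1],[0,0,0,0,0,0,-1],[0,0,0,0,0,0,-1],[0,0,0,0,0,0,-1]], "newtons": 40}}

```text
t: 7.65
tcp_pos: [0.4443, -0.2092, 0.0571]
tool_rot: [0.744, 0.668, 0.0, 0.001]
force: [-0.3, 0.4, 2.7]
finger_gap: 0.719
gripper_force: 44.1
```

Call:
{"method": "drive_tool", "body": {"plan": [[0,0,-0.02,0,0,0,-1],[0,0,-0.03,0,0,0,-1],[0,0,-0.04,0,0,0,-1],[0,0,-0.03,0,0,0,-1],[0,0,0,0,0,0,-1],[0,0,0,0,0,0,-1]]}}

```text
t: 8.25
tcp_pos: [0.4438, -0.209, 0.1768]
tool_rot: [0.744, 0.668, 0.0, 0.001]
force: [-0.4, -0.4, -1.2]
finger_gap: 0.723
gripper_force: 44.7
```

```bash
python3 go.py .607 -.021 .165 -6.3
```

```text
t 8.25 at [ 0.4438 -0.209   0.1768] yang -6.2 tilt 0.08 | shift [0.2046 0.1419 0.0118] len 0.249 wz 0.1 F [-0.4 -0.4 -1.2] gap 0.723 gf 44.7
```

Call:
{"method": "drive_tool", "body": {"plan": [[0.034,0.0236,0,0,0,0,-1],[0.034,0.0236,0,0,0,0,-1],[0.034,0.0236,0,0,0,0,-1],[0.034,0.0236,0,0,0,0,-1],[0.034,0.0236,0,0,0,0,-1],[0.034,0.0236,0,0,0,0,-1],[0,0,0.02,0,0,0,-1],[0,0,0.02,0,0,0,-1],[0,0,0.015,0,0,0,-1],[0,0,0,0,0,0,-1]]}}

```text
t: 9.25
tcp_pos: [0.6033, -0.0207, 0.1167]
tool_rot: [0.744, 0.668, -0.003, -0.004]
force: [-1.6, -1.1, -1.7]
finger_gap: 0.717
gripper_force: 44.7
```

```bash
python3 go.py .607 -.021 .102 -6.3; python3 w.py w4; python3 - <<'E'
from h import *
s=np.load("w4.npz"); P=cloud(s); Z=P[...,2]; g=s["image"].mean(2)
m=(abs(Z-.045)<.01); v,u=np.nonzero(m); print(len(u),np.nanmin(P[m],0),np.nanmax(P[m],0))
E
```

```text
t 9.25 at [ 0.6033 -0.0207  0.1167] yang -6.2 tilt 0.58 | shift [0.0001 0.0039 0.0146] len 0.015 wz 0.1 F [-1.6 -1.1 -1.7] gap 0.717 gf 44.7
68.78953915709101 [[0.994, 0.1, 0.043, 0.613], [-0.108, 0.95, 0.293, 0.054], [-0.012, -0.296, 0.955, 0.246], [0.0, 0.0, 0.0, 1.0]]
54245 [ 0.43347697 -0.21272364  0.03500032] [0.79015768 0.08492019 0.0549396 ]
```

View pics/w4.png

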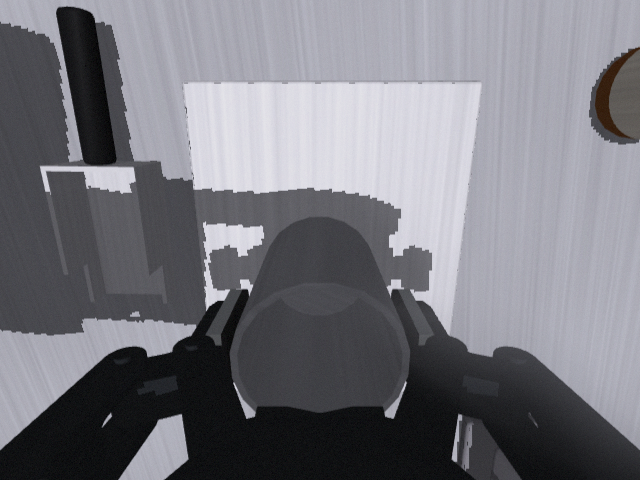

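The beaker hangs over the middle of the platform: the edges at columns 185 and 480 lie evenly about it at 320, and the scoop is undisturbed on the left. I'll lower it gently.

Call:
{"method": "drive_tool", "body": {"plan": [[0,0.002,0.006,0,0,0,-1],[0,0,0.003,0,0,0,-1],[0,0,0.002,0,0,0,-1],[0,0,0.001,0,0,0,-1],[0,0,0,0,0,0,-1],[0,0,0,0,0,0,-1]]}}

```text
t: 9.9
tcp_pos: [0.6088, -0.0218, 0.1097]
tool_rot: [0.744, 0.668, 0.0, 0.0]
force: [-1.1, 0.9, -1.8]
finger_gap: 0.723
gripper_force: 44.7
```

```bash
python3 go.py .607 -.021 .102 -6.3
```

```text
t 9.90 at [ 0.6088 -0.0218  0.1097] yang -6.2 tilt 0.03 | shift [ 0.0006 -0.0019  0.0077] len 0.008 wz 0.1 F [-1.1  0.9 -1.8] gap 0.723 gf 44.7
```

Call:
{"method": "drive_tool", "body": {"plan": [[0,-0.002,0.003,0,0,0,-1],[0,0,0.002,0,0,0,-1],[0,0,0.001,0,0,0,-1],[0,0,0.001,0,0,0,-1],[0,0,0.0005,0,0,0,-1],[0,0,0,0,0,0,-1]]}}

```text
t: 10.5
tcp_pos: [0.6066, -0.0215, 0.1022]
tool_rot: [0.744, 0.668, -0.0, -0.0]
force: [-1.1, 0.4, 1.3]
finger_gap: 0.721
gripper_force: 44.9
```

Call:
{"method": "drive_tool", "body": {"plan": [[0,0,0.0005,0,0,0,-1],[0,0,0,0,0,0,1],[0,0,0,0,0,0,1],[0,0,0,0,0,0,1],[0,0,0,0,0,0,1],[0,0,-0.02,0,0,0,1],[0,0,-0.03,0,0,0,1],[0,0,-0.04,0,0,0,1],[0,0,0,0,0,0,1]]}}

```text
t: 11.4
tcp_pos: [0.6104, -0.0222, 0.1968]
tool_rot: [0.744, 0.668, 0.003, 0.005]
force: [0.9, -0.1, 0.6]
finger_gap: 0.998
gripper_force: 0.0
```

```bash
python3 go.py .426 .196 .13 -6.3
```

```text
t 11.40 at [ 0.6104 -0.0222  0.1968] yang -6.2 tilt 0.68 | shift [ 0.1971 -0.2077  0.0641] len 0.293 wz 0.1 F [ 0.9 -0.1  0.6] gap 0.998 gf 0.0
```

Call:
{"method": "drive_tool", "body": {"plan": [[0.028,-0.029,0,0,0,0,1],[0.028,-0.03,0,0,0,0,1],[0.028,-0.03,0,0,0,0,1],[0.028,-0.03,0,0,0,0,1],[0.028,-0.029,0.015,0,0,0,1],[0.028,-0.029,0.02,0,0,0,1],[0.028,-0.029,0.029,0,0,0,1],[0,0,0,0,0,0,1],[0,0,0,0,0,0,1]]}}

```text
t: 12.3
tcp_pos: [0.4221, 0.1961, 0.1265]
tool_rot: [0.744, 0.669, -0.001, -0.0]
force: [-0.1, -0.3, 0.3]
finger_gap: 0.997
gripper_force: 0.0
```

```bash
python3 w.py w5; python3 go.py .426 .196 .04 -6.3; python3 - <<'E'
from h import *
s=np.load("w5.npz"); P=cloud(s); Z=P[...,2]
m=(abs(Z-.07)<.006)&(np.hypot(P[...,0]-.426,P[...,1]-.196)<.05)
n,l,st,c=cv2.connectedComponentsWithStats(m.astype(np.uint8)); i=1+np.argmax(st[1:,4]); print(st[i]); v,u=np.nonzero(l==i); print(circ(ray(s,np.c_[u,v],.07)))
E
```

```text
68.78953915709101 [[0.994, 0.1, 0.035, 0.431], [-0.106, 0.949, 0.296, 0.271], [-0.003, -0.298, 0.955, 0.256], [0.0, 0.0, 0.0, 1.0]]
t 12.35 at [0.4237 0.1957 0.1272] yang -6.2 tilt 0.04 | shift [0.0005 0.0022 0.0872] len 0.087 wz 0.1 F [0.1 0.  0.6] gap 0.997 gf 0.0
[ 281  217   94   91 2382]
(0.4264, 0.1957, 0.0555)
```

View pics/w5.png

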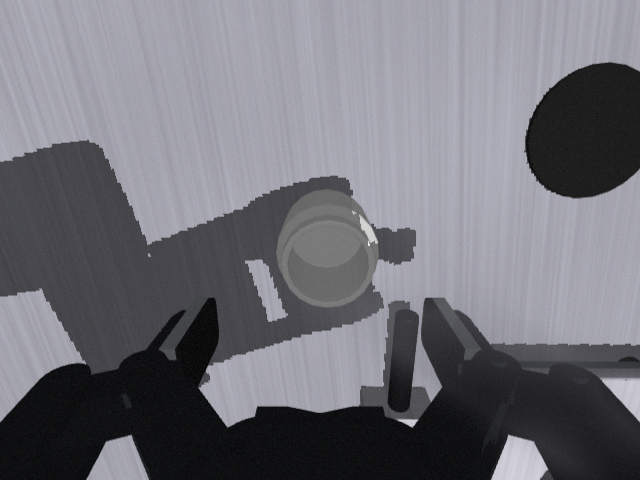

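The jar's rim is the ellipse centred at about (327,263), between the pads. The measured centre (0.426,0.196) agrees with the top view, and the scoop's handle at (400,360) is clear. I'll grip the body at about 35 mm height.

Call:
{"method": "drive_tool", "body": {"plan": [[0,0.002,0.03,0,0,0,1],[0,0,0.03,0,0,0,1],[0,0,0.025,0,0,0,1],[0,0,0.01,0,0,0,1],[0,0,0,0,0,0,0.5],[0,0,0,0,0,0,-1],[0,0,0,0,0,0,-1],[0,0,0,0,0,0,-1],[0,0,0,0,0,0,-1]], "newtons": 35}}

```text
t: 13.25
tcp_pos: [0.4262, 0.1954, 0.0335]
tool_rot: [0.744, 0.668, 0.001, 0.001]
force: [-0.1, -2.6, 6.6]
finger_gap: 0.698
gripper_force: 38.6
```

Call:
{"method": "drive_tool", "body": {"plan": [[0,0,-0.02,0,0,0,-1],[0,0,-0.04,0,0,0,-1],[0,0,-0.04,0,0,0,-1],[0,0,-0.04,0,0,0,-1],[0,0,0,0,0,0,-1],[0,0,0,0,0,0,-1]]}}

```text
t: 13.85
tcp_pos: [0.4252, 0.1956, 0.1733]
tool_rot: [0.744, 0.668, 0.001, 0.001]
force: [-0.3, 0.2, -2.0]
finger_gap: 0.696
gripper_force: 38.6
```

```bash
python3 go.py .601 -.2441 .1 -6.3
```

```text
t 13.85 at [0.4252 0.1956 0.1733] yang -6.2 tilt 0.14 | shift [-0.4182  0.2221  0.0735] len 0.479 wz 0.1 F [-0.3  0.2 -2. ] gap 0.696 gf 38.6
```

The grip reads 59 mm where I expect 64 mm, so I'll check how the jar hangs before carrying it.

```bash
python3 w.py w6
```

```text
68.78953915709101 [[0.994, 0.104, 0.031, 0.433], [-0.108, 0.949, 0.295, 0.27], [0.001, -0.297, 0.955, 0.303], [0.0, 0.0, 0.0, 1.0]]
```

View pics/w6.png

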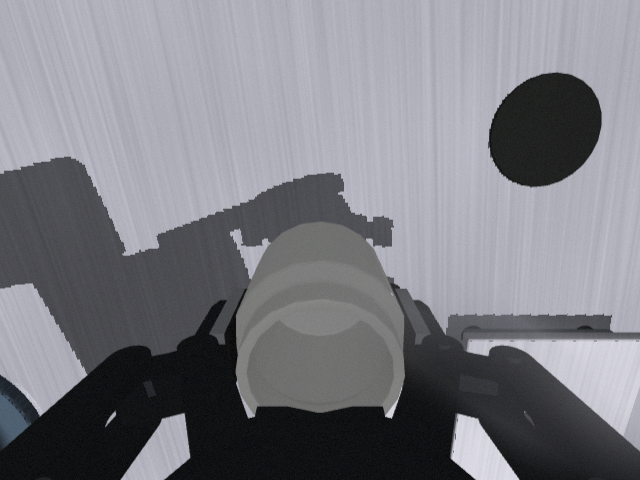

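```bash
python3 - <<'E'
from h import *
s=np.load("w6.npz"); P=cloud(s)
# rim upper strip columns 240..400 : sample depth along back rim (row~300) and side rim (row~365)
for box in ((300,299,340,306),(239,345,247,375),(395,345,402,375),(300,225,340,245),(300,265,340,272)):
    x0,y0,x1,y1=box; q=P[y0:y1,x0:x1].reshape(-1,3); print(box,np.nanmedian(q,0).round(4),np.nanstd(q,0).round(4))
E
```

```text
(300, 299, 340, 306) [0.428  0.2213 0.2106] [0.0034 0.0007 0.0006]
(239, 345, 247, 375) [0.4021 0.2044 0.2109] [0.001  0.0031 0.0013]
(395, 345, 402, 375) [0.45   0.1989 0.2106] [0.0008 0.0031 0.0018]
(300, 225, 340, 245) [0.4288 0.2271 0.1613] [0.0049 0.0007 0.0086]
(300, 265, 340, 272) [0.4283 0.2254 0.1948] [0.0038 0.0007 0.0008]
```

The rim is level: 0.2106 to 0.2109 m at the back and both sides. So the jar hangs upright, with the TCP 33 mm above its base. I'll carry it high over to coaster_a.

Call:
{"method": "drive_tool", "body": {"plan": [[0,0,-0.04,0,0,0,-1],[-0.046,0.018,0,0,0,0,-1],[-0.046,0.018,0,0,0,0,-1],[-0.046,0.018,0,0,0,0,-1],[-0.046,0.018,0,0,0,0,-1],[-0.046,0.018,0,0,0,0,-1],[-0.042,0.026,0,0,0,0,-1],[-0.042,0.026,0,0,0,0,-1],[-0.042,0.026,0,0,0,0,-1],[-0.042,0.026,0,0,0,0,-1]]}}

```text
t: 14.9
tcp_pos: [0.5742, -0.2226, 0.2094]
tool_rot: [0.745, 0.668, -0.001, -0.003]
force: [0.6, 0.6, -1.0]
finger_gap: 0.697
gripper_force: 39.0
```

Call:
{"method": "drive_tool", "body": {"plan": [[-0.02,0.028,0,0,0,0,-1],[0,0,0.03,0,0,0,-1],[0,0,0.03,0,0,0,-1],[0,0,0.03,0,0,0,-1],[0,0,0,0,0,0,-1],[0,0,0,0,0,0,-1]]}}

```text
t: 15.5
tcp_pos: [0.5995, -0.2435, 0.1202]
tool_rot: [0.744, 0.668, -0.001, -0.002]
force: [-0.6, -0.4, -1.7]
finger_gap: 0.694
gripper_force: 39.0
```

```bash
python3 go.py .6015 -.2441 .0367 -6.3
```

```text
t 15.50 at [ 0.5995 -0.2435  0.1202] yang -6.2 tilt 0.27 | shift [-0.0005  0.0024  0.0835] len 0.084 wz 0.1 F [-0.6 -0.4 -1.7] gap 0.694 gf 39.0
```

Call:
{"method": "drive_tool", "body": {"plan": [[0,0.002,0.025,0,0,0,-1],[0,0,0.025,0,0,0,-1],[0,0,0.015,0,0,0,-1],[0,0,0.008,0,0,0,-1],[0,0,0.004,0,0,0,-1],[0,0,0.002,0,0,0,-1],[0,0,0,0,0,0,-1],[0,0,0,0,0,0,-1]]}}

```text
t: 16.3
tcp_pos: [0.6031, -0.2447, 0.0442]
tool_rot: [0.744, 0.668, 0.0, 0.001]
force: [-0.1, -0.1, -1.4]
finger_gap: 0.693
gripper_force: 38.9
```

```bash
python3 go.py .6015 -.2441 .0367 -6.3
```

```text
t 16.30 at [ 0.6031 -0.2447  0.0442] yang -6.2 tilt 0.09 | shift [ 0.0005 -0.0016  0.0075] len 0.008 wz 0.1 F [-0.1 -0.1 -1.4] gap 0.693 gf 38.9
```

Call:
{"method": "drive_tool", "body": {"plan": [[0,-0.002,0.003,0,0,0,-1],[0,0,0.002,0,0,0,-1],[0,0,0.001,0,0,0,-1],[0,0,0.001,0,0,0,-1],[0,0,0.0005,0,0,0,-1],[0,0,0,0,0,0,-1]]}}

```text
t: 16.9
tcp_pos: [0.6002, -0.2441, 0.0376]
tool_rot: [0.744, 0.668, -0.0, -0.0]
force: [-3.3, 2.3, 9.7]
finger_gap: 0.698
gripper_force: 40.1
```

Call:
{"method": "drive_tool", "body": {"plan": [[0,0,0,0,0,0,1],[0,0,0,0,0,0,1],[0,0,0,0,0,0,1],[0,0,0,0,0,0,1],[0,0,-0.02,0,0,0,1],[0,0,-0.035,0,0,0,1],[0,0,-0.035,0,0,0,1],[0,0,-0.03,0,0,0,1],[0,0,0,0,0,0,1]]}}

```text
t: 17.8
tcp_pos: [0.6034, -0.2458, 0.1607]
tool_rot: [0.744, 0.668, 0.001, 0.005]
force: [0.3, -0.9, -0.4]
finger_gap: 1.007
gripper_force: 0.0
```

```bash
python3 go.py .4468 -.3592 .13 -6.3
```

```text
t 17.80 at [ 0.6034 -0.2458  0.1607] yang -6.2 tilt 0.57 | shift [-0.1295 -0.1437  0.0299] len 0.196 wz 0.1 F [ 0.3 -0.9 -0.4] gap 1.007 gf 0.0
```

Call:
{"method": "drive_tool", "body": {"plan": [[-0.026,-0.029,0,0,0,0,0.2],[-0.026,-0.029,0,0,0,0,0.2],[-0.026,-0.029,0,0,0,0,0.2],[-0.026,-0.029,0.01,0,0,0,0.2],[-0.026,-0.028,0.02,0,0,0,0.2],[0,0,0,0,0,0,0.2],[0,0,0,0,0,0,0.2]]}}

```text
t: 18.5
tcp_pos: [0.4422, -0.3578, 0.1245]
tool_rot: [0.745, 0.667, 0.0, -0.001]
force: [-1.3, -0.2, -0.0]
finger_gap: 0.6
gripper_force: 0.0
```

```bash
python3 w.py w7; python3 go.py .4468 -.3592 .03 -6.3; python3 - <<'E'
from h import *
s=np.load("w7.npz"); P=cloud(s); Z=P[...,2]
near=np.hypot(P[...,0]-.4468,P[...,1]+.3595)<.05
for lo,hi,h in ((.026,.04,.033),(.006,.02,.011)):
    m=(Z>lo)&(Z<hi)&near
    n,l,st,c=cv2.connectedComponentsWithStats(m.astype(np.uint8)); i=1+np.argmax(st[1:,4]); v,u=np.nonzero(l==i); print(st[i],circ(ray(s,np.c_[u,v],h)))
E
```

```text
68.78953915709101 [[0.994, 0.105, 0.036, 0.451], [-0.111, 0.95, 0.293, -0.283], [-0.003, -0.295, 0.955, 0.254], [0.0, 0.0, 0.0, 1.0]]
t 18.55 at [ 0.4433 -0.3576  0.1252] yang -6.3 tilt 0.07 | shift [-0.0013  0.0037  0.0952] len 0.095 wz 0.0 F [ 0.4 -0.1  0. ] gap 0.601 gf 0.0
[313 232  32  33 832] (0.447, -0.3611, 0.0232)
[ 283  195   90   87 5158] (0.4472, -0.3621, 0.0665)
```

View pics/w7.png

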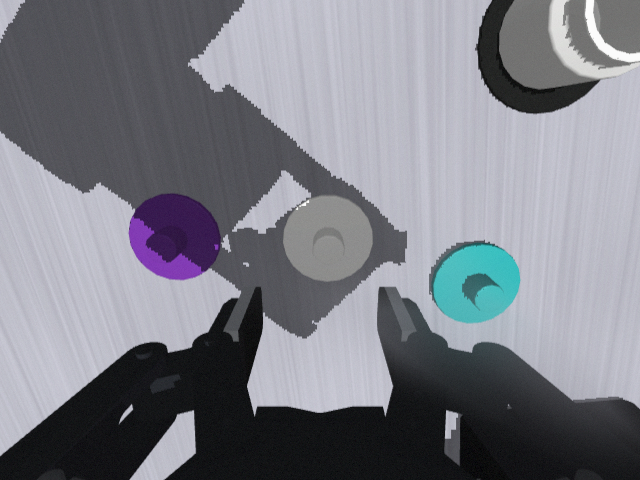

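The white lid is at (328,238) with its knob at (328,248), centred between the pads. Purple is at (175,237) and turquoise at (475,282), both clear of the half-open fingers. I'll descend to the knob.

Call:
{"method": "drive_tool", "body": {"plan": [[-0.003,0.004,0.03,0,0,0,0.2],[0,0,0.03,0,0,0,0.2],[0,0,0.02,0,0,0,0.2],[0,0,0.01,0,0,0,0.2],[0,0,0.004,0,0,0,0.2],[0,0,0,0,0,0,-0.2],[0,0,0,0,0,0,-1],[0,0,0,0,0,0,-1],[0,0,0,0,0,0,-1],[0,0,0,0,0,0,-1]], "newtons": 30}}

```text
t: 19.55
tcp_pos: [0.4476, -0.3618, 0.0329]
tool_rot: [0.744, 0.668, 0.0, 0.001]
force: [0.8, -0.6, 6.0]
finger_gap: 0.236
gripper_force: 29.7
```

Call:
{"method": "drive_tool", "body": {"plan": [[0,0,0,0,0,0,-1],[0,0,-0.02,0,0,0,-1],[0,0,-0.035,0,0,0,-1],[0,0,-0.04,0,0,0,-1],[0,0,-0.03,0,0,0,-1],[0,0,0,0,0,0,-1]]}}

```text
t: 20.15
tcp_pos: [0.4487, -0.3635, 0.1612]
tool_rot: [0.744, 0.668, -0.0, 0.005]
force: [-0.1, -0.0, 0.2]
finger_gap: 0.239
gripper_force: 29.4
```

```bash
python3 go.py .601 -.2441 .17 -6.3; python3 - <<'E'
from h import *
from station import manip
s=manip.snapshot("top"); np.savez("top1.npz",**s); P=cloud(s); Z=P[...,2]
for n,lo,c,h,r in (("jar",.066,(.601,-.244),.074,.045),("beaker",.115,(.607,-.021),.13,.045)):
    m=(Z>lo)&(np.hypot(P[...,0]-c[0],P[...,1]-c[1])<r)
    k,l,st,_=cv2.connectedComponentsWithStats(m.astype(np.uint8)); i=1+np.argmax(st[1:,4]); v,u=np.nonzero(l==i); print(n,st[i],circ(ray(s,np.c_[u,v],h)))
cv2.imwrite("pics/top1.png",cv2.resize(s["image"][150:370,120:500,::-1],None,fx=2,fy=2))
E
```

```text
t 20.15 at [ 0.4487 -0.3635  0.1612] yang -6.2 tilt 0.54 | shift [ 0.1351  0.1385 -0.0088] len 0.194 wz 0.1 F [-0.1 -0.   0.2] gap 0.239 gf 29.4
jar [401 217  22  22 131] (0.5989, -0.2416, 0.0552)
beaker [309 212  26  27 144] (0.6039, -0.0216, 0.0636)
```

View pics/top1.png

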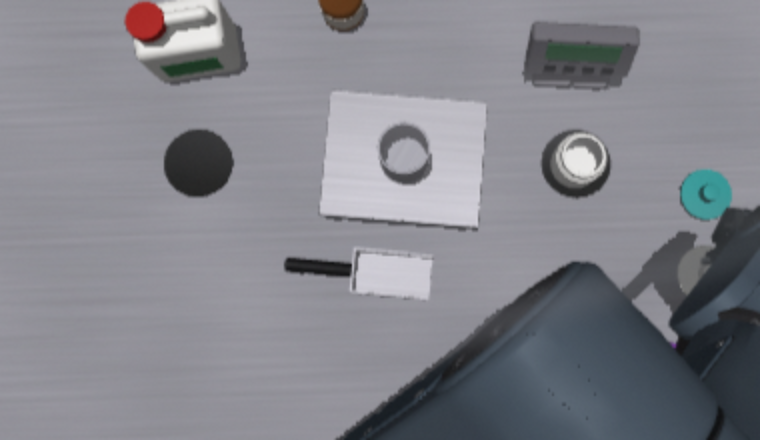

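The top view shows the beaker at (405,153) mid-platform, the jar at (578,160) on coaster_a and the scoop in front of the scale. The beaker and jar are each within 4 mm. The jerrican and bottle look unmoved. I'll carry the lid over the jar and check that it is held.

Call:
{"method": "drive_tool", "body": {"plan": [[0.027,0.028,0,0,0,0,-1],[0.027,0.028,0,0,0,0,-1],[0.027,0.028,0,0,0,0,-1],[0.027,0.027,0,0,0,0,-1],[0.027,0.027,0,0,0,0,-1],[0,0,0,0,0,0,-1],[0,0,0,0,0,0,-1]]}}

```text
t: 20.9
tcp_pos: [0.5979, -0.2407, 0.1547]
tool_rot: [0.744, 0.669, -0.001, -0.002]
force: [-0.4, -0.7, -0.3]
finger_gap: 0.243
gripper_force: 29.5
```

```bash
python3 w.py w8; python3 go.py .6 -.243 .1065 -6.3; python3 - <<'E'
from h import *
s=np.load("w8.npz"); P=cloud(s); im=s["image"]; print(ray(s,[[0,0]],0))
m=(P[...,2]>.115)&(P[...,2]<.16)&(im.min(2)>110); v,u=np.nonzero(m)
if len(u): print("lid disc",u.min(),u.max(),v.min(),v.max(),np.nanmedian(P[m],0))
E
```

```text
68.78953915709101 [[0.994, 0.1, 0.037, 0.607], [-0.106, 0.95, 0.294, -0.166], [-0.005, -0.296, 0.955, 0.285], [0.0, 0.0, 0.0, 1.0]]
t 20.95 at [ 0.5974 -0.2415  0.155 ] yang -6.2 tilt 0.22 | shift [-0.0012  0.0029  0.0485] len 0.049 wz 0.1 F [1.1 0.4 0.3] gap 0.238 gf 29.5
[[ 0.38970736 -0.05711134  0.        ]]
lid disc 251 615 138 361 [ 0.59895895 -0.23107011  0.13419006]
```

View pics/w8.png

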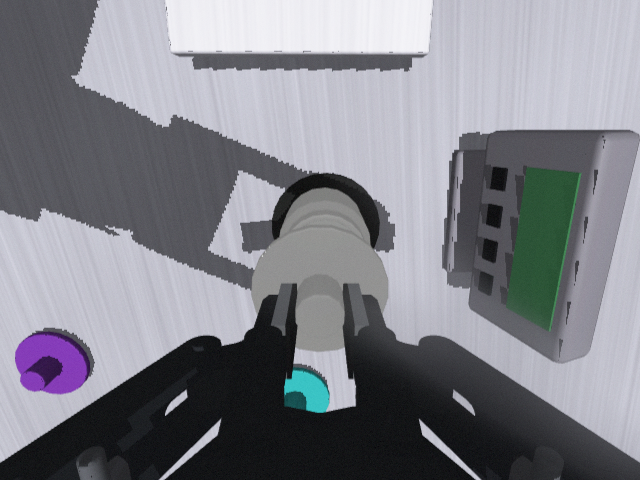

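The lid hangs level in the grip, with its disc at columns 252 to 388 centred at (320,283). The jar's body is directly behind and below it at (326,210). I'll check the jar's axis against the lid's.

```bash
python3 - <<'E'
from h import *
s=np.load("w8.npz"); P=cloud(s); Z=P[...,2]
for n,lo,hi,R in (("body",.02,.05,.032),("neck",.058,.072,.027),("disc",.128,.14,.033)):
    m=(Z>lo)&(Z<hi)&(np.hypot(P[...,0]-.6,P[...,1]+.243)<.05); q=P[m]
    # linear circle fit + fixed-radius refinement
    from scipy.optimize import least_squares
    r=least_squares(lambda c:np.hypot(q[:,0]-c[0],q[:,1]-c[1])-R,[.6,-.243],loss="soft_l1",f_scale=.002)
    print(n,len(q),r.x.round(4),np.nanmin(q,0).round(3),np.nanmax(q,0).round(3))
E
```

```text
body 507 [ 0.6    -0.2445] [ 0.572 -0.23   0.02 ] [ 0.628 -0.212  0.05 ]
neck 1027 [ 0.6004 -0.2426] [ 0.571 -0.244  0.058] [ 0.631 -0.213  0.072]
disc 7797 [ 0.5967 -0.2505] [ 0.565 -0.274  0.129] [ 0.63  -0.208  0.14 ]
```

Call:
{"method": "drive_tool", "body": {"plan": [[-0.0015,0.003,0.02,0,0,0,-1],[0,0,0.015,0,0,0,-1],[0,0,0.006,0,0,0,-1],[0,0,0.002,0,0,0,-1],[0,0,0,0,0,0,-1],[0,0,0,0,0,0,-1]]}}

```text
t: 21.55
tcp_pos: [0.6018, -0.2442, 0.1144]
tool_rot: [0.744, 0.668, 0.0, 0.0]
force: [0.2, -0.3, -0.6]
finger_gap: 0.239
gripper_force: 29.5
```

```bash
python3 go.py .6 -.2435 .101 -6.3
```

```text
t 21.55 at [ 0.6018 -0.2442  0.1144] yang -6.2 tilt 0.06 | shift [ 0.0005 -0.0019  0.0134] len 0.014 wz 0.1 F [ 0.2 -0.3 -0.6] gap 0.239 gf 29.5
```

Call:
{"method": "drive_tool", "body": {"plan": [[0.0005,-0.0015,0.004,0,0,0,-1],[0,0,0.004,0,0,0,-1],[0,0,0.002,0,0,0,-1],[0,0,0.001,0,0,0,-1],[0,0,0.001,0,0,0,-1],[0,0,0,0,0,0,-1]]}}

```text
t: 22.15
tcp_pos: [0.6002, -0.2431, 0.102]
tool_rot: [0.744, 0.668, 0.0, 0.0]
force: [-1.0, 1.1, 0.3]
finger_gap: 0.239
gripper_force: 29.6
```

Call:
{"method": "drive_tool", "body": {"plan": [[0,0,0.001,0,0,0,-1],[0,0,0,0,0,0,-1],[0,0,0,0,0,0,-1]]}}

```text
t: 22.45
tcp_pos: [0.6002, -0.2431, 0.1019]
tool_rot: [0.744, 0.668, 0.0, 0.0]
force: [-1.8, 1.3, 5.7]
finger_gap: 0.24
gripper_force: 30.0
```

Call:
{"method": "drive_tool", "body": {"plan": [[0,0,0,0,0,0,-0.2],[0,0,0,0,0,0,0.2],[0,0,0,0,0,0,0.2],[0,0,-0.02,0,0,0,0.2],[0,0,-0.035,0,0,0,0.2],[-0.03,-0.02,-0.03,0,0,0,0.2],[-0.03,-0.03,-0.02,0,0,0,0.2],[-0.03,-0.03,0,0,0,0,0.2],[-0.03,-0.03,0,0,0,0,0.2],[0,0,0,0,0,0,0.2]]}}

```text
t: 23.45
tcp_pos: [0.4742, -0.3537, 0.2059]
tool_rot: [0.746, 0.666, -0.001, -0.0]
force: [0.5, 0.4, -0.8]
finger_gap: 0.598
gripper_force: 0.0
```

Call:
{"method": "drive_tool", "body": {"plan": [[0,0,0,0,0,0,0.2],[0,0,0,0,0,0,0.2]]}}

```text
t: 23.65
tcp_pos: [0.4783, -0.3501, 0.2056]
tool_rot: [0.744, 0.668, 0.0, -0.0]
force: [-0.2, 0.7, -1.1]
finger_gap: 0.596
gripper_force: 0.0
```

```bash
python3 w.py w9; python3 - <<'E'
from h import *
from station import manip
s=manip.snapshot("top"); np.savez("top2.npz",**s); P=cloud(s); Z=P[...,2]
for n,lo,c,h,r in (("lid disc",.07,(.601,-.244),.08,.05),("lid knob",.096,(.601,-.244),.102,.05),("beaker",.115,(.607,-.021),.13,.045)):
    m=(Z>lo)&(Z<h+.02)&(np.hypot(P[...,0]-c[0],P[...,1]-c[1])<r)
    k,l,st,_=cv2.connectedComponentsWithStats(m.astype(np.uint8)); i=1+np.argmax(st[1:,4]); v,u=np.nonzero(l==i); print(n,st[i],circ(ray(s,np.c_[u,v],h)),np.nanmedian(Z[l==i]))
im=s["image"].astype(int); 
w=np.load("w9.npz"); print(w["extrinsics"].round(3).tolist())
Q=cloud(w); m=(Q[...,2]>.07)&(Q[...,2]<.087)&(np.hypot(Q[...,0]-.6,Q[...,1]+.243)<.045)&(w["image"].min(2)>90); q=Q[m]
A=np.c_[q[:,:2]-q[:,:2].mean(0),np.ones(len(q))]; print("disc plane slope,z",np.linalg.lstsq(A,q[:,2],rcond=None)[0],len(q))
cv2.imwrite("pics/last.png",np.vstack([cv2.resize(s["image"][150:350,130:490,::-1],(540,300)),cv2.resize(w["image"][:,:,::-1],(400,300))] if 0 else [np.hstack([cv2.resize(s["image"][150:350,130:490,::-1],(400,300)),cv2.resize(w["image"][:,:,::-1],(400,300))])]))
E
```

```text
68.78953915709101 [[0.994, 0.103, 0.033, 0.487], [-0.108, 0.949, 0.295, -0.275], [-0.001, -0.297, 0.955, 0.335], [0.0, 0.0, 0.0, 1.0]]
lid disc [399 215  27  26 493] (0.5993, -0.2413, 0.066) 0.08113513966044339
lid knob [409 222   9   9  66] (0.5989, -0.241, 0.0215) 0.10245364364386289
beaker [309 212  26  26 144] (0.6042, -0.0216, 0.0631) 0.1301577883561683
[[0.994, 0.103, 0.033, 0.487], [-0.108, 0.949, 0.295, -0.275], [-0.001, -0.297, 0.955, 0.335], [0.0, 0.0, 0.0, 1.0]]
disc plane slope,z [ 0.00191455 -0.00061577  0.08098281] 7231
```

View pics/last.png

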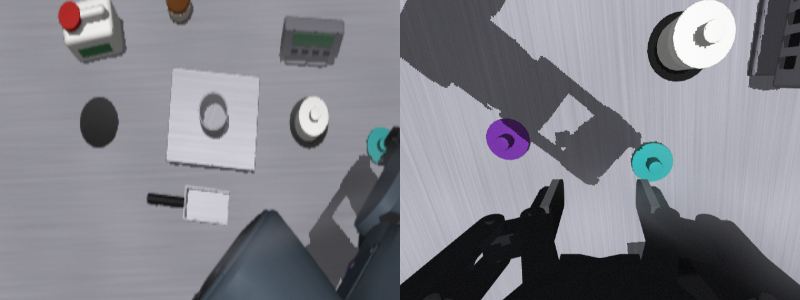

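The view shows the lid level on the jar at (312,117): its disc top is at 81 mm (80 mm expected) with under 0.002 slope, and it is centred on coaster_a. The beaker is central at (213,115), and the scoop lies parallel in front of the scale at (190,202). The arm touches nothing, so I'm handing in.

```bash
python3 -c "
from station import manip
print(manip.sign_off())"
```

```text
the job is handed in; nothing more can be done
None
```

I handed the job in after about 24 s of the 106 s limit: by the last camera views the beaker, jar, lid and scoop were all in place and the jerrican and bottle looked unmoved, but the sign-off gave no verdict.

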